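# Roll a porcelain tube into its vee cradle and clamp it

### The job

Roll the porcelain tube along its ledge, without lifting it, into the vee cradle and let go so that it settles and centres itself there while the clamp is still up. Then press the clamp down by its black knob until the sprung pad bears firmly on the tube, without crushing it, and leave it clamped; leave the glassware and mortar around it alone.

Things in the scene. Friction and masses are not known exactly. Their poses are not given: they have to be found in the camera images.
- stand: Fixed steel stand, 300 x 190 mm foot. Origin at bench level under the vee's bottom line, mid-width. x: rolling direction, ledge to vee to clamp post; y: along the vee; z up. Post 22 x 30 mm at x = 74 to 96 mm, 172 mm high. With the clamp up, its arm (22 mm wide), knob and pad overhang the vee from x = -16 mm on, between about 100 and 186 mm up; nothing is over the ledge.
- ledge_edge (a point): Mid-width of the ledge's edge at the vee: x = -36 mm, 50 mm up in the stand's frame. The flat ledge runs 139 mm back from here to x = -175 mm, y within +-90 mm, with a 6 mm high, 6 mm thick stop lip at its back end. Once the tube's axis has passed this edge it rolls down into the vee by itself.
- vee_mid (a point): Mid-width of the vee's bottom line: x = y = 0, 29 mm up in the stand's frame. The near face falls to it at 30 degrees from the ledge's edge; the far face rises at 30 degrees to x = 52 mm, 59 mm up. A settled tube has its axis straight above this line, 52 mm above the bench (its top 72 mm).
- tube: Loose white porcelain tube, 40 mm diameter, 160 mm long, about 0.2 to 0.35 kg, free to roll. Origin at its centre, y along its axis (roughly parallel to the vee); its x and z axes turn as it rolls. It starts on the ledge, axis 70 mm up. It is brittle: more than 15 N from the robot or 18 N from the clamp's pad breaks it.
- clamp (a joint): Clamp carriage on the post, m: 0 is fully up, grows as it is lowered, stop at 0.066; starts within 6 mm of the top. Stiff: about 7 N down on the knob moves it and it stays where left. Its screwed spindle differs in length by +-12 mm from time to time, unmeasured: the pad meets the seated tube somewhere between 0.033 and 0.058.
- pad_axis (a point): Point of the clamp's arm (centre of its underside) from which the spindle hangs, straight below the knob. The spindle carries a 20 mm round rubber pad on a spring: 1 N preload, then 3 N per mm, 14 mm stroke. Proper clamping is 3 to 12 N of pad on tube: 10 to 19 N in all on the knob, against 7 N before the pad touches; up to 12 N stays on after letting go.
- knob_top (a point): Centre of the flat top of the clamp's black round knob (32 mm diameter, 14 mm thick, for pressing down on), above the vee's bottom line; 186 mm above the bench when the clamp is fully up, and comes down with it.
- flask: Bystander: small conical glass flask, 74 mm wide, 112 mm high; origin at the centre of its underside.
- mortar: Bystander: white porcelain mortar bowl, 90 mm wide, 50 mm high; origin at the centre of its underside.
- reagent: Bystander: brown glass reagent bottle with black cap, 60 mm wide, 130 mm high; origin at the centre of its underside.
Mind the look-alikes: they are no part of the job. What is shaped like the tube but green, red or yellow is not meant.

How it is judged (in metres and radians):
On the way:
1. the tube is let go and has settled centred in the vee, with the clamp still up and off it (x of tube in the frame of stand between -0.003 and 0.003 m and y of tube in the frame of stand between -0.025 and 0.025 m and z of tube in the frame of stand between 0.048 and 0.056 m and angle between the y axis of tube and the y axis of stand, either way round below 0.04 rad and linear speed of tube below 0.01 m/s and contact force between each of the fingers, clamp and tube below 0.05 N and value of joint clamp below 0.025 m), for 0.3 s.
At the end, for the whole second after the job is handed in: The tube lies at rest in the vee, its axis within 3 mm of the vee's centre line, within 2.3 degrees of parallel, fully down and within 25 mm of mid-width; the clamp's pad presses on it with 3 to 12.5 N (x of tube in the frame of stand between -0.003 and 0.003 m and y of tube in the frame of stand between -0.025 and 0.025 m and z of tube in the frame of stand between 0.048 and 0.056 m and angle between the y axis of tube and the y axis of stand, either way round below 0.04 rad and linear speed of tube below 0.01 m/s and contact force between clamp and tube between 3 and 12.5 N); the robot touches nothing.
It fails at once if the tube is lifted off the ledge (15 mm above its height there) (z of tube in the frame of stand above 0.085 m).
It fails at once if the robot presses the tube with more than 15 N (contact force between any of the fingers, the arm and tube above 15 N).
It fails at once if the clamp's pad crushes the tube (more than 18 N) (contact force between clamp and tube above 18 N).
It fails at once if a bystander is shifted more than 20 mm or tipped (distance of any of flask, mortar, reagent from where it was at the start of the episode above 0.02 m or angle between any of flask, mortar, reagent's own z axis and vertical above 0.3 rad).
It also fails if it takes over 48 s, if anything falls off the work surface, if the arm or the gripper's body presses on something with over 40 N, if the wrist force passes 120 N, or if a joint passes its speed limit or range.

### The arm

A 7-joint arm with a two-finger parallel gripper is mounted at the origin on the work surface. World frame = base frame: x ahead of the robot, y to its left, z up, the work surface at z = 0. Lengths are in mm, angles in rad, forces in N, time in s.
With the tool pointing down it reaches from about 350 to 900 mm from the base axis. Payload 8.1 kg.
Tool frame: the origin (TCP) lies on the centre line of the jaws, within the pads' length; the fingertips stand 22 mm ahead of it and the grasp point (between the pads) lies 3 mm ahead of it; z points along the fingers, y is the direction in which the jaws open and shut (so a half turn about z gives the same grasp; the last joint's range is limited). The gripper opens to 85 mm and grips with 20 to 120 N. Pads are 22 mm wide; open, the fingers measure 114 mm over their backs; the gripper's body (76 mm by 85 mm) begins 54 mm behind the grasp point. The pads swing forward as they close: fully open they stand 13 mm farther back than shut.
Start: joints at [-1.419, 0.434, 0.025, 1.573, -0.012, 1.134, -0.075], TCP at [157.559, 604.827, 253.323] pointing down, gripper open.
Joint ranges: [-2.62, 2.62], [-0.44, 2.09], [-1.27, 1.32], [0.08, 2.57], [-1.32, 4.46], [0.12, 2], [-2.74, 2.74]. Speed limits (rad/s): [2.22, 2.22, 3.01, 3.01, 3.14, 3.14, 3.14].

### API

Orientations are given as a unit quaternion [w, x, y, z].
In Python, from rig import robot, read_camera, camera_info, hand_in, look_for, silhouettes gives the robot as it stands.
- The arm moves only by the tool play_rows, never from a script. Its argument "moves" is a list of rows, each a list of 2 entries, a list of its own where there are three numbers: the shift along the tool's x, y, z each as a share of 12 cm, from -1 to 1, then the turn, a rotation vector about the tool's x, y, z each as a share of 180 degrees, from -1 to 1. A call has 1 to 10 rows; each row is the pose to reach, as a shift and turn from the pose measured when the call began, along the tool's axes at that moment, turning the shorter way round; what a row does not reach only later rows make up. A row lasts 1/10 s, in which the tool goes at most 50 mm and 8.59 degrees, less where a joint would pass 70% of its speed; a pose out of reach is approached as far as the arm can. A call with a number of a shift or a turn outside -1 to 1 is refused whole. A call with a gripper value outside its range is refused whole. "hand" is the gripper command: -1 is fully open, 1 is shut, values between are in proportion, set as the call begins (left out, the last holds). The fingers move at their own pace and stop on an object; "force" is the grip in N (left out, the last holds). Time passes only in rows, so rows that repeat a pose let the fingers close. It gives the time, the measured TCP pose, the force and the opening at its end, in the units of the state.
- robot.get_state(): the state, without advancing time (a new reading comes with each control period).
- read_camera(name): name is "side" or "top"; returns (picture, depth): 420x560x3 uint8, red, green, blue; 420x560 float32, mm along the optical axis (not along the pixel's ray), 0 where there is no reading.
- camera_info(name): a dict with "fovy" (degrees; the focal length in pixels is half the picture's height over the tangent of half this angle, whatever the lens; pixels are square), "cx", "cy" (the principal point, pixels), "xyz" and "attitude" of the camera in the world. Camera axes: x right, y down, z forward; pixel columns grow to the right and rows downward; lengths in mm; the calibration is good to about 2 mm. A picture is of the moment at which its call begins. camera_info takes no time and is no camera call.
- hand_in(): hands the job in, once; it reports no verdict.
Trained networks look in the newest picture that a camera, given by its name, has taken for a name from the list of things; names that differ only in an ending like _2 or _b are one class to them, and where a whole thing is asked for, a point or a joint stands for the part that bears it (a point fixed in the world has none). Each returns a list of dicts, best first, with "p" (0 to 1); they miss things now and then, are a little off and sometimes report something else, mostly with a low value. They report only what shows in the picture. A call takes as long as a camera call. They do not tell look-alikes from the thing itself.
- look_for(camera, target): "rect" ([left, top, right, bottom] in pixels, round what is visible of it).
- silhouettes(camera, target): "mask" (420x560 bool, what is visible of it) and "rect" ([left, top, right, bottom] in pixels, round what is visible of it).
The state is a dict: "time": time; "q": joint angles; "qvel": joint speeds; "tau": joint torques, N m; "ee_pos": TCP position; "tcp_rot": TCP orientation; "ft_force": force on the tool from outside, world axes, zero at the start; "ft_torque": the same for the moment, N m; "grip_width": finger opening in mm.
Only numpy, scipy, OpenCV 4.12 (cv2) and the standard library are available. Lean on these libraries where they do the work, as an engineer would, in place of code of your own. Each camera call takes 0.05 s, during which the arm holds its last target.

## Working session

There is one attempt and no reset: what is moved stays moved. The work goes in short steps, Python scripts to look and compute and a tool call to move; the robot and the scene stay as the last step left them, time stands still between calls to the robot, and variables do not carry over. Pictures are saved under pics/ and viewed, and the job is handed in when it is done.

Besides the shell and the picture viewer there is one more tool, called after "Emit:" as name(argument=value, ...), one argument or row to a line, values as JSON. play_rows: Moves the arm, as the interface text tells. Shift numbers are shares of 12 cm and turn numbers shares of 180 degrees, none past 1 either way. Its arguments: {"type":"object","properties":{"moves":{"type":"array","items":{"type":"array"}},"hand":{"type":"number"},"force":{"type":"number"}},"required":["moves"]}

```bash
mkdir -p pics; ls; python3 - <<'E'
from rig import robot, read_camera, camera_info
import cv2,numpy as np
for n in("side","top"):
    im,d=read_camera(n); cv2.imwrite(f"pics/{n}0.png",im[:,:,::-1]); np.save(f"pics/{n}0.npy",d); print(camera_info(n))
print(robot.get_state())
E
```

```text
pics
{'fovy': 42.29791531582113, 'cx': 278.83468429937466, 'cy': 211.12991209211268, 'xyz': array([ 299.19717483, -815.79329242,  771.38752463]), 'attitude': array([-0.45299153,  0.88044019, -0.12620477,  0.06079552])}
{'fovy': 46.91233630494395, 'cx': 284.25021897689936, 'cy': 209.3525313326869, 'xyz': array([ 512.64874503,   40.33196721, 1148.54563809]), 'attitude': array([-0.01873592,  0.71008749, -0.70383297,  0.00662316])}
{'time': 0.1, 'q': array([-1.41858719,  0.43514387,  0.02499516,  1.57402619, -0.01162262,
        1.13400146, -0.0751241 ]), 'qvel': array([-0.00022734, -0.00225068, -0.00051102, -0.00088   ,  0.00058956,
       -0.00049005,  0.00189707]), 'tau': array([ 3.29169627e-03, -6.71760178e+01,  1.02828763e+00, -3.16903603e+01,
        1.57768041e-02,  7.24087557e-03,  5.26349038e-05]), 'ee_pos': array([157.48292416, 604.3861686 , 252.60276272]), 'tcp_rot': array([-3.18625556e-05,  1.27121077e-01,  9.91886948e-01, -7.16036995e-04]), 'ft_force': array([-0.23819898,  0.43744374, -0.70387058]), 'ft_torque': array([ 0.0157244 ,  0.02126834, -0.03945701]), 'grip_width': 85.30043246992378}
```

View pics/side0.png

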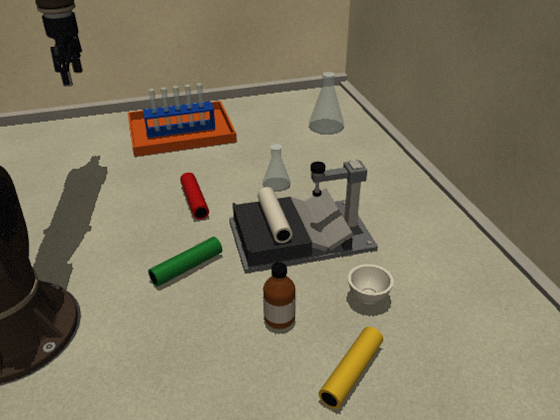

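View pics/top0.png

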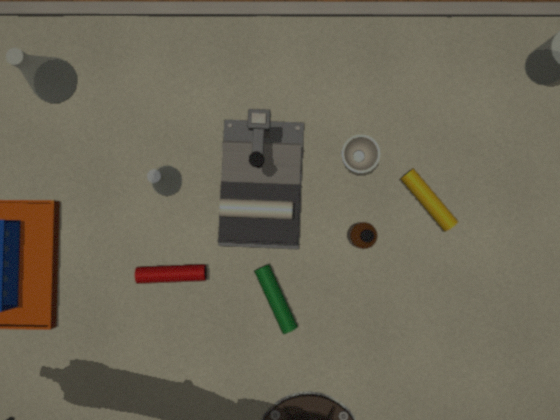

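Top view: the stand is at about (262,185), the white tube at (256,209), the knob at (257,159) and the post at (259,118). The flask is at (165,180), the mortar at (361,154) and the reagent bottle at (364,236). Next I'll measure these from the depth.

```bash
cat > h.py <<'E'
import numpy as np
from rig import camera_info
from scipy.spatial.transform import Rotation as R
def cam(n):
    c=camera_info(n); q=np.array(c['attitude']); M=R.from_quat([q[1],q[2],q[3],q[0]]).as_matrix()
    return c, M, 210/np.tan(np.radians(c['fovy'])/2)
def cloud(n,d):
    c,M,f=cam(n); v,u=np.mgrid[:420,:560]
    P=np.stack([(u-c['cx'])/f*d,(v-c['cy'])/f*d,d],-1)
    return P@M.T+c['xyz']
def proj(n,X):
    c,M,f=cam(n); p=(np.atleast_2d(X)-c['xyz'])@M
    return np.c_[p[:,0]/p[:,2]*f+c['cx'],p[:,1]/p[:,2]*f+c['cy']]
E
cat > m.py <<'E'
from h import *
from rig import look_for,silhouettes
import sys
for n in ("top","side"):
    d=np.load(f"pics/{n}0.npy"); P=cloud(n,d)
    print(n)
    for t in ("stand","tube","knob_top","flask","mortar","reagent"):
        for r in silhouettes(n,t)[:3]:
            m=r['mask']&(d>0); Q=P[m]
            print(t,round(r['p'],2),np.round(r['rect']),'med',np.median(Q,0).round(1),'lo',np.percentile(Q,2,axis=0).round(),'hi',np.percentile(Q,98,axis=0).round())
            if r['p']>.3: np.save(f"pics/mask_{n}_{t}.npy",r['mask']) if r is not None else 0
E
python3 m.py
```

```text
top
tube 0.65 [219. 196. 291. 224.] med [551.2 122.9  87.7] lo [533.  44.  75.] hi [571. 198.  93.]
tube 0.61 [134. 264. 207. 284.] med [403.2 319.   37.1] lo [382. 242.  22.] hi [422. 398.  43.]
tube 0.56 [254. 264. 300. 337.] med [347.7  76.4  37.5] lo [276.  35.  23.] hi [418. 119.  44.]
knob_top 0.9 [246. 109. 268. 167.] med [700.1 112.6 166.8] lo [636.  90.  26.] hi [751. 134. 186.]
flask 0.74 [147. 165. 182. 194.] med [615.3 329.5  47.9] lo [588. 308.  11.] hi [650. 360. 115.]
mortar 0.85 [344. 134. 382. 174.] med [ 685.6 -118.2   30.3] lo [ 641. -157.    2.] hi [721. -74.  54.]
reagent 0.88 [349. 221. 380. 249.] med [ 496.4 -109.3   92.1] lo [ 470. -148.    1.] hi [522. -87. 133.]
side
stand 0.69 [227. 164. 377. 272.] med [632.1  90.2  46. ] lo [468.  20.   4.] hi [750. 199. 171.]
tube 0.76 [256. 190. 290. 243.] med [546.7  96.9  83.5] lo [531.  40.  50.] hi [569. 199.  90.]
tube 0.69 [180. 172. 211. 222.] med [399.3 296.5  33.7] lo [380. 240.  -1.] hi [421. 403.  40.]
tube 0.65 [318. 325. 383. 411.] med [ 569.  -287.7   35. ] lo [ 510. -336.   -1.] hi [ 644. -221.   41.]
knob_top 0.58 [309. 166. 368. 195.] med [689.8 104.7 157.5] lo [635.  88.  -2.] hi [786. 319. 183.]
knob_top 0.4 [230. 162. 378. 272.] med [633.5  90.8  45.5] lo [468.  20.  -0.] hi [751. 204. 171.]
flask 0.69 [262. 144. 290. 194.] med [614.7 325.4  40.6] lo [585. 305.  -1.] hi [664. 414. 111.]
mortar 0.69 [348. 268. 394. 302.] med [ 685.4 -100.6   35.7] lo [ 640. -155.    5.] hi [719. -75.  51.]
reagent 0.87 [264. 263. 297. 331.] med [ 490.6 -135.4   71.8] lo [ 466. -147.   -1.] hi [ 530. -103.  129.]
```

```bash
cat > f.py <<'E'
from h import *
import cv2
for n in("top","side"):
    d=np.load(f"pics/{n}0.npy"); P=cloud(n,d).reshape(-1,3); P=P[(d>0).ravel()]
    B=(P[:,0]>440)&(P[:,0]<770)&(P[:,1]>0)&(P[:,1]<220)
    def s(lo,hi,x0=0,x1=9999):
        return P[B&(P[:,2]>lo)&(P[:,2]<hi)&(P[:,0]>x0)&(P[:,0]<x1)]
    for nm,q in (("ledge",s(46,54,440,610)),("knob",s(176,194,600,670)),("post",s(164,177,690,760)),("arm",s(100,177,600,760)),("tube",s(60,100,500,610)),("all>6",s(8,300))):
        if len(q)<8: print(nm,len(q));continue
        r=cv2.minAreaRect(q[:,:2].astype(np.float32))
        print(n,nm,len(q),'mean',q.mean(0).round(1),'medz',np.median(q[:,2]).round(1),'rect',np.round(r[0],1),np.round(r[1],1),round(r[2],2))
    t=s(80,100,500,610); # tube ridge
    # circle fit cross-section: direction via PCA
    t=s(62,100,500,610)
    from scipy.optimize import least_squares
    def f(p):
        x0,k,z0,kz=p; yy=t[:,1]-120
        return np.hypot((t[:,0]-x0-k*yy)/np.sqrt(1+k*k),t[:,2]-z0-kz*yy)-20
    r=least_squares(f,[550,0,70,0],loss='soft_l1'); print('tube fit',r.x.round(4),'rms',np.median(abs(r.fun)).round(2),'y',np.percentile(t[:,1],[0.5,99.5]).round(1))
    # slope of vee faces
    v=s(24,62,590,690); 
    # edge line foot: yaw by PCA of ledge boundaries
E
python3 f.py
python3 - <<'E'
import cv2
for n,a in(("top",(190,90,330,260)),("side",(220,140,400,280))):
    i=cv2.imread(f"pics/{n}0.png")[a[1]:a[3],a[0]:a[2]]; cv2.imwrite(f"pics/{n}0z.png",cv2.resize(i,None,fx=4,fy=3.5 if n=="top" else 4,interpolation=3)[:600,:800])
E
```

```text
top ledge 3038 mean [541.2 113.7  50.5] medz 50.6 rect [543.  117.9] [181.3 137.4] 88.81
top knob 201 mean [648.  113.9 183. ] medz 183.2 rect [648.5 114.3] [31.1 29.9] 45.5
top post 432 mean [731.7 111.4 169.7] medz 169.4 rect [723.2 110.6] [60.6 45.2] 0.59
top arm 731 mean [715.2 111.2 165.5] medz 166.8 rect [693.5 110.7] [120.1  45.4] 0.32
top tube 1300 mean [551.8 121.1  86.3] medz 87.6 rect [552.4 121.5] [160.8  39.9] 88.2
top all>6 10448 mean [612.  112.5  57.6] medz 50.1 rect [609.1 115.6] [190.1 309.7] 88.07
tube fit [ 5.523434e+02  3.140000e-02  7.064250e+01 -3.100000e-03] rms 1.0 y [ 41.7 200.1]
side ledge 2159 mean [536.2 104.6  49. ] medz 49.0 rect [541.  116.4] [186.  139.4] 89.37
side knob 119 mean [646.8 111.1 180.9] medz 181.1 rect [647.2 113.6] [30.7 29.9] 72.96
side post 202 mean [730.8 107.1 168.1] medz 167.5 rect [732.8 111.4] [45.5 40.7] 88.2
side arm 1080 mean [700.1 103.8 148.9] medz 155.8 rect [692.5 112.5] [ 48.6 122.2] 86.19
side tube 964 mean [547.4 104.8  82. ] medz 84.3 rect [551.  120.8] [167.7  39.8] 88.42
side all>6 9343 mean [609.3  92.   56.8] medz 48.1 rect [613.  113.9] [194.7 300.8] 87.97
tube fit [5.518235e+02 3.030000e-02 6.866540e+01 7.100000e-03] rms 0.91 y [ 39.2 201.7]
```

View pics/top0z.png

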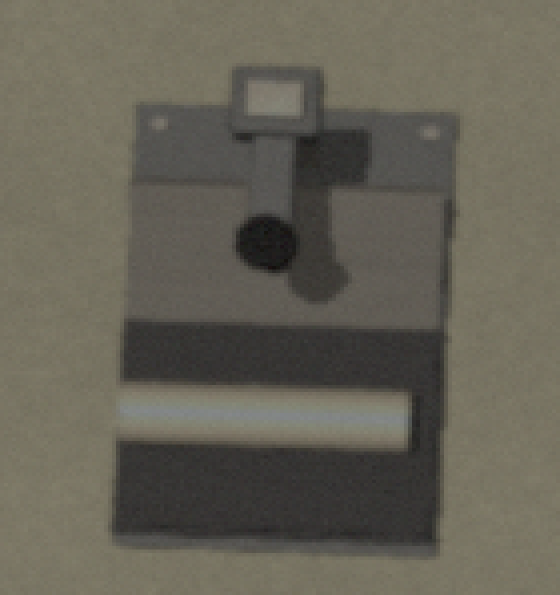

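View pics/side0z.png

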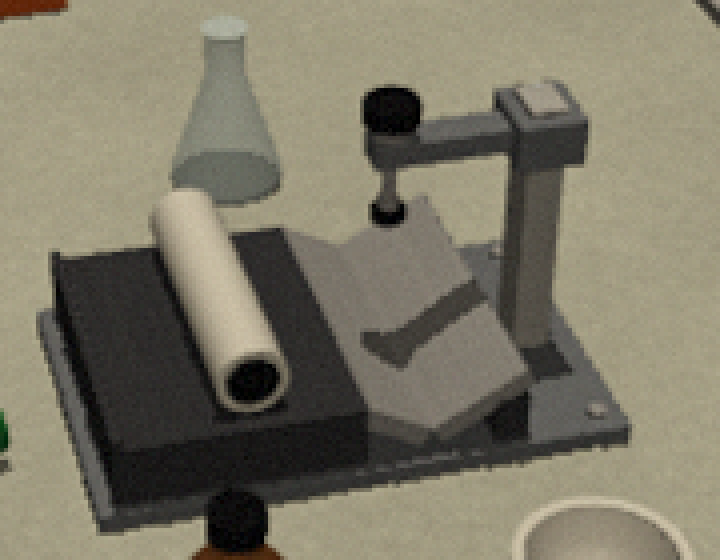

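```bash
cat > v.py <<'E'
from h import *
from scipy.optimize import least_squares
# known height profile of stand along x: ledge, near face, far face
for n in("top","side"):
    d=np.load(f"pics/{n}0.npy"); P=cloud(n,d).reshape(-1,3); P=P[(d>0).ravel()]
    def f(p,full=False):
        x0,y0,a,dz=p; c,s=np.cos(a),np.sin(a); X=(P[:,0]-x0)*c+(P[:,1]-y0)*s; Y=-(P[:,0]-x0)*s+(P[:,1]-y0)*c
        return X,Y
    p=np.array([648,114,-.033,0])
    for it in range(6):
        X,Y=f(p); m=(abs(Y)<82)&(X>-33)&(X<50)&(P[:,2]<70)&(P[:,2]>20); Q=P
        def g(q):
            X,Y=f(q); t=np.tan(np.pi/6); z=29+abs(X)*t
            return (P[:,2]-z-q[3])[m]*np.cos(np.pi/6)
        r=least_squares(lambda q:g([q[0],114,q[1],q[2]]),[p[0],p[2],p[3]],loss='soft_l1'); p=np.array([r.x[0],114,r.x[1],r.x[2]])
    print(n,p.round(4),m.sum(),np.median(abs(r.fun)))
    # post/arm symmetric: y centre; foot sides at given X via boundary
    X,Y=f(p)
    for nm,m in (("foot/ledge y",(P[:,2]>43)&(P[:,2]<56)&(X>-170)&(X<-40)&(abs(Y)<100)),("knob",(P[:,2]>172)&(P[:,2]<195)&(abs(X)<25)&(abs(Y)<30)),("post",(P[:,2]>163)&(P[:,2]<195)&(X>60)&(X<110)&(abs(Y)<40)),("vee",m),("foot",(P[:,2]>5)&(P[:,2]<15)&(abs(Y)<110)&(X>75)&(X<150)),("lip",(P[:,2]>30)&(X<-140)&(X>-200)&(abs(Y)<110))):
        print(nm,m.sum(),'X',np.percentile(X[m],[0,1,50,99,100]).round(1),'Y',np.percentile(Y[m],[0,1,50,99,100]).round(1),'z',np.median(P[m,2]).round(1))
E
python3 v.py
```

```text
top [ 6.485166e+02  1.140000e+02 -3.310000e-02  9.619000e-01] 2332 1.2193715692985663
foot/ledge y 3180 X [-169.9 -168.6 -123.8  -40.9  -40. ] Y [-89.7 -88.5  -3.6  88.5  90.4] z 50.7
knob 201 X [-16.3 -14.8  -0.6  13.9  16.3] Y [-15.4 -15.2   0.2  14.7  15. ] z 183.2
post 440 X [ 60.   63.7  83.2 104.3 105.3] Y [-22.7 -22.4   0.2  22.2  22.8] z 169.4
vee 2332 X [-32.9 -32.    7.5  49.4  50. ] Y [-81.9 -80.8  -8.8  80.7  82. ] z 42.3
foot 852 X [ 75.1  75.4  94.3 132.4 147.8] Y [-108.5  -94.1  -22.8   93.8  101.6] z 12.3
lip 1232 X [-174.9 -174.6 -157.6 -140.3 -140. ] Y [-89.7 -87.7  -0.3  88.3  90.4] z 51.4
side [ 6.481885e+02  1.140000e+02 -3.240000e-02 -9.253000e-01] 1682 0.8871503278111543
foot/ledge y 2155 X [-169.9 -168.  -122.8  -41.2  -40. ] Y [-93.1 -90.8 -19.9  87.7  93.4] z 48.8
knob 142 X [-16.9 -15.7  -1.7  13.3  15.4] Y [-16.9 -16.4  -5.2  14.2  14.3] z 180.8
post 216 X [ 64.3  64.4  82.2 103.8 105. ] Y [-22.8 -22.6  -7.   21.3  22.8] z 167.4
vee 1682 X [-32.9 -31.8  14.7  49.4  49.9] Y [-82.  -81.   -7.2  80.6  81.9] z 40.6
foot 559 X [ 75.   76.3  93.3 114.3 115.5] Y [-96.5 -95.6 -42.7  93.1  95.4] z 10.6
lip 989 X [-175.7 -175.4 -159.3 -140.4 -140.1] Y [-93.  -90.8 -18.2  88.4  90.6] z 48.8
```

```bash
cat > go.py <<'E'
import sys,numpy as np
from h import *
from rig import robot
S0=np.array([648.4,114.,0]); yaw=-0.033
Rs=R.from_euler('z',yaw).as_matrix()
def target_R(tilt):  # tool x=-standx, y=stand y, z down; then tilt about tool y
    return Rs@np.diag([-1,1,-1.])@R.from_euler('y',-np.radians(tilt)).as_matrix()
def state():
    s=robot.get_state(); q=s['tcp_rot']; return s,R.from_quat([q[1],q[2],q[3],q[0]]).as_matrix()
if __name__=="__main__":
    s,M=state(); X,Y,Z,t=map(float,sys.argv[1:5])
    p=S0+Rs@np.array([X,Y,Z]); dp=M.T@(p-s['ee_pos'])/120; T=R.from_matrix(M.T@target_R(t)).as_rotvec()/np.pi
    cur=Rs.T@(s['ee_pos']-S0)
    print('t',s['time'],'cur stand',cur.round(1),'ft',np.round(s['ft_force'],2),'w',round(s['grip_width'],1)); print('shift',dp.round(4),'turn',T.round(4),'world target',p.round(1))
E
python3 go.py -148 4 250 12
```

```text
t 0.7 cur stand [-506.8  474.4  253.4] ft [-0.71  0.39  0.52] w 85.1
shift [-3.779  -3.1659  0.0276] turn [-0.0074 -0.0664 -0.0704] world target [500.6 122.9 250. ]
```

Emit:
play_rows(
  moves=[
    [[-0.3, -0.25, 0.0], [-0.0025, -0.022, -0.0235]],
    [[-0.6, -0.5, 0.0], [-0.005, -0.044, -0.047]],
    [[-0.95, -0.8, 0.0], [-0.0074, -0.0664, -0.0704]],
    [[-0.95, -0.8, 0.0], [-0.0074, -0.0664, -0.0704]],
  ],
  hand=-1,
)

```text
time: 1.1
ee_pos: [246.0, 477.6, 253.0]
tcp_rot: [0.106, 0.017, 0.994, -0.004]
ft_force: [-0.5, 0.5, 1.5]
grip_width: 85.5
```

```bash
python3 go.py -148 4 250 12
```

```text
t 1.1 cur stand [-414.2  350.1  253. ] ft [-0.47  0.55  1.48] w 85.5
shift [-2.1645 -2.8811  0.5046] turn [-0.0014  0.0009 -0.0002] world target [500.6 122.9 250. ]
```

Emit:
play_rows(
  moves=[
    [[-0.24, -0.32, 0.056], [0, 0, 0]],
    [[-0.48, -0.64, 0.112], [0, 0, 0]],
    [[-0.72, -0.96, 0.168], [0, 0, 0]],
    [[-0.72, -0.96, 0.168], [0, 0, 0]],
  ],
)

```text
time: 1.5
ee_pos: [334.4, 353.6, 252.3]
tcp_rot: [0.106, 0.021, 0.994, -0.005]
ft_force: [0.1, 0.8, 0.1]
grip_width: 85.6
```

Emit:
play_rows(
  moves=[
    [[-0.24, -0.32, 0.056], [0, 0, 0]],
    [[-0.48, -0.64, 0.112], [0, 0, 0]],
    [[-0.72, -0.96, 0.168], [0, 0, 0]],
    [[-0.72, -0.96, 0.168], [0, 0, 0]],
  ],
)

```text
time: 1.9
ee_pos: [421.0, 229.2, 252.0]
tcp_rot: [0.107, 0.026, 0.994, -0.006]
ft_force: [-0.5, 0.6, -0.3]
grip_width: 85.8
```

```bash
python3 go.py -148 4 200 12
```

```text
t 1.9 cur stand [-231.1  107.7  252. ] ft [-0.51  0.64 -0.34] w 85.8
shift [-0.6006 -0.8471  0.5793] turn [-0.0033  0.0014 -0.0058] world target [500.6 122.9 200. ]
```

Emit:
play_rows(
  moves=[
    [[-0.2, -0.28, 0.14], [0, 0, 0]],
    [[-0.4, -0.56, 0.28], [-0.0033, 0.0014, -0.0058]],
    [[-0.6, -0.847, 0.45], [-0.0033, 0.0014, -0.0058]],
    [[-0.6006, -0.8471, 0.5793], [-0.0033, 0.0014, -0.0058]],
    [[-0.6006, -0.8471, 0.5793], [-0.0033, 0.0014, -0.0058]],
    [[-0.6006, -0.8471, 0.5793], [-0.0033, 0.0014, -0.0058]],
  ],
)

```text
time: 2.5
ee_pos: [500.3, 124.1, 200.1]
tcp_rot: [0.104, 0.016, 0.994, -0.002]
ft_force: [-0.0, 1.0, -0.3]
grip_width: 85.1
```

```bash
python3 go.py -148 4 100 12; python3 - <<'E'
from rig import read_camera
import cv2,numpy as np
i,d=read_camera("side"); np.save("pics/s1.npy",d)
cv2.imwrite("pics/s1.png",cv2.resize(i[60:280,180:420,::-1],None,fx=2.7,fy=2.7,interpolation=3))
E
```

```text
t 2.5 cur stand [-148.4    5.2  200.1] ft [-0.02  1.   -0.33] w 85.1
shift [ 0.1698 -0.0104  0.8164] turn [ 0.0001 -0.0002  0.0003] world target [500.6 122.9 100. ]
```

View pics/s1.png

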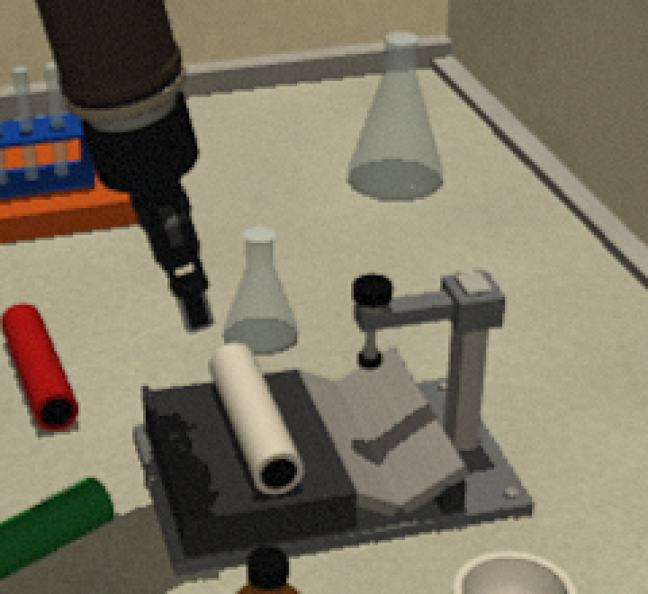

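```bash
python3 - <<'E'
from go import *
d=np.load("pics/s1.npy"); P=cloud("side",d)[d>0]; Q=(P-S0)@Rs; s,M=state()
m=(Q[:,0]>-200)&(Q[:,0]<-100)&(abs(Q[:,1])<90)&(Q[:,2]>120)&(Q[:,2]<260); Q=Q[m];L=(P[m]-s['ee_pos'])@M
print(m.sum()); k=L[:,2]>-20
print(np.percentile(L[:,2],[90,95,98,99,100]).round(1), np.percentile(L[k],[1,50,99],axis=0).round(1)); print(np.percentile(Q[:,2],[0,1,5]))
E
```

```text
326
[ 0.8  6.9  9.3  9.6 11.9] [[ -9.6 -59.9 -19.4]
 [  2.1 -53.1  -5.3]
 [ 11.8  42.4  10.3]]
[187.47020596 190.63350391 194.38409023]
```

```bash
python3 go.py -146 3.5 66 12
```

```text
t 2.55 cur stand [-148.3    5.6  200.5] ft [ 0.79 -0.42 -0.24] w 85.2
shift [ 0.2147 -0.0183  1.1003] turn [0.0003 0.     0.0005] world target [502.6 122.3  66. ]
```

Emit:
play_rows(
  moves=[
    [[0.06, -0.018, 0.3], [0, 0, 0]],
    [[0.12, -0.018, 0.6], [0, 0, 0]],
    [[0.185, -0.018, 0.95], [0, 0, 0]],
    [[0.185, -0.018, 0.95], [0, 0, 0]],
    [[0.185, -0.018, 0.95], [0, 0, 0]],
  ],
)

```text
time: 3.05
ee_pos: [502.2, 123.3, 85.1]
tcp_rot: [0.104, 0.015, 0.994, -0.001]
ft_force: [0.1, -1.2, 0.3]
grip_width: 85.5
```

```bash
python3 go.py -146 3.5 66 12
```

```text
t 3.05 cur stand [-146.4    4.4   85.1] ft [ 0.14 -1.22  0.33] w 85.5
shift [ 0.0296 -0.0078  0.1567] turn [ 0.0004 -0.0002  0.0009] world target [502.6 122.3  66. ]
```

Emit:
play_rows(
  moves=[
    [[0.015, -0.004, 0.08], [0, 0, 0]],
    [[0.03, -0.008, 0.15], [0, 0, 0]],
    [[0.03, -0.008, 0.15], [0, 0, 0.0]],
    [[0.03, -0.008, 0.15], [0, 0, 0.0]],
  ],
)

```text
time: 3.45
ee_pos: [502.5, 122.4, 67.2]
tcp_rot: [0.104, 0.015, 0.994, -0.001]
ft_force: [0.4, -0.0, 0.3]
grip_width: 85.6
```

```bash
python3 go.py -120 3.5 66 12;  python3 go.py -70 3.5 66 12; python3 - <<'E'
from rig import read_camera
import cv2,numpy as np
i,d=read_camera("side"); np.save("pics/s2.npy",d)
cv2.imwrite("pics/s2.png",cv2.resize(i[60:280,180:420,::-1],None,fx=2.7,fy=2.7,interpolation=3))
E
```

```text
t 3.45 cur stand [-146.1    3.5   67.2] ft [ 0.43 -0.05  0.26] w 85.6
shift [-0.2109 -0.0009  0.0549] turn [ 0.0005 -0.0001  0.0009] world target [528.6 121.5  66. ]
t 3.45 cur stand [-146.1    3.5   67.2] ft [ 0.43 -0.05  0.26] w 85.6
shift [-0.6185 -0.0022  0.1414] turn [ 0.0005 -0.0001  0.0009] world target [578.6 119.8  66. ]
```

View pics/s2.png

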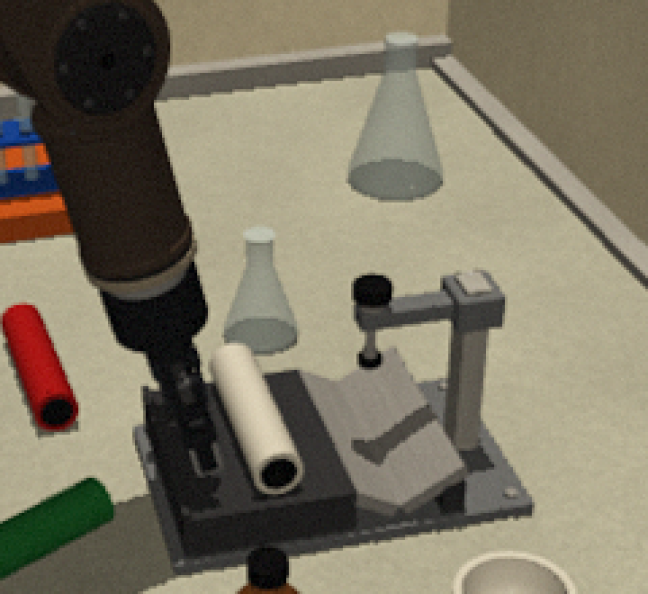

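Emit:
play_rows(
  moves=[
    [[-0.03, 0, 0.0065], [0, 0, 0.0009]],
    [[-0.06, 0, 0.013], [0, 0, 0.0009]],
    [[-0.085, 0, 0.018], [0, 0, 0.0009]],
    [[-0.11, 0, 0.0235], [0, 0, 0.0009]],
    [[-0.135, 0, 0.029], [0, 0, 0.0009]],
    [[-0.16, 0, 0.034], [0, 0, 0.0009]],
    [[-0.185, 0, 0.0395], [0, 0, 0.0009]],
    [[-0.21, 0, 0.045], [0, 0, 0.0009]],
    [[-0.235, 0, 0.05], [0, 0, 0.0009]],
    [[-0.26, 0, 0.055], [0, 0, 0.0009]],
  ],
)

```text
time: 4.5
ee_pos: [534.7, 121.3, 67.2]
tcp_rot: [0.104, 0.016, 0.994, -0.001]
ft_force: [0.5, -0.1, 0.1]
grip_width: 85.3
```

```bash
cat > look.py <<'E'
import sys
from go import *
from rig import read_camera
import cv2
from scipy.optimize import least_squares
k=sys.argv[1]
for n in ("top","side"):
    i,d=read_camera(n); np.save(f"pics/{n}{k}.npy",d)
    c=i[60:280,180:420,::-1] if n=="side" else i[80:270,180:350,::-1]
    cv2.imwrite(f"pics/{n}{k}.png",cv2.resize(c,None,fx=2.7,fy=2.7,interpolation=3))
    P=cloud(n,d); Q=(P-S0)@Rs
    hsv=cv2.cvtColor(i,cv2.COLOR_RGB2HSV)
    m=(d>0)&(hsv[...,2]>125)&(hsv[...,1]<90)&(abs(Q[...,1])<110)&(Q[...,0]>-140)&(Q[...,0]<35)&(Q[...,2]>40)&(Q[...,2]<97)
    t=Q[m]
    if len(t)<30: print(n,'few',len(t)); continue
    f=lambda p:np.hypot(t[:,0]-p[0]-p[1]*t[:,1],t[:,2]-p[2])-20
    r=least_squares(f,[t[:,0].mean(),0,60],loss='soft_l1')
    print(n,len(t),'tube X,ang,Z',r.x.round(3),'res',np.median(abs(r.fun)).round(2),'Y',np.percentile(t[:,1],[.5,99.5]).round(1))
s,M=state(); print('t',s['time'],'tcp stand',(Rs.T@(s['ee_pos']-S0)).round(1),'ft',s['ft_force'].round(2))
E
python3 look.py 3; python3 go.py -70 3.5 66 12
```

```text
top 961 tube X,ang,Z [-8.2806e+01 -2.0000e-03  7.0588e+01] res 1.19 Y [-72.9  83.5]
side 1143 tube X,ang,Z [-5.6061e+01  6.6000e-02  7.0615e+01] res 18.26 Y [-87.3  86.3]
t 4.6 tcp stand [-113.6    3.6   67.3] ft [-0.    0.22 -0.14]
t 4.6 cur stand [-113.6    3.6   67.3] ft [-0.    0.22 -0.14] w 85.6
shift [-0.3531 -0.0009  0.0863] turn [ 0.0005  0.0001 -0.0001] world target [578.6 119.8  66. ]
```

View pics/side3.png

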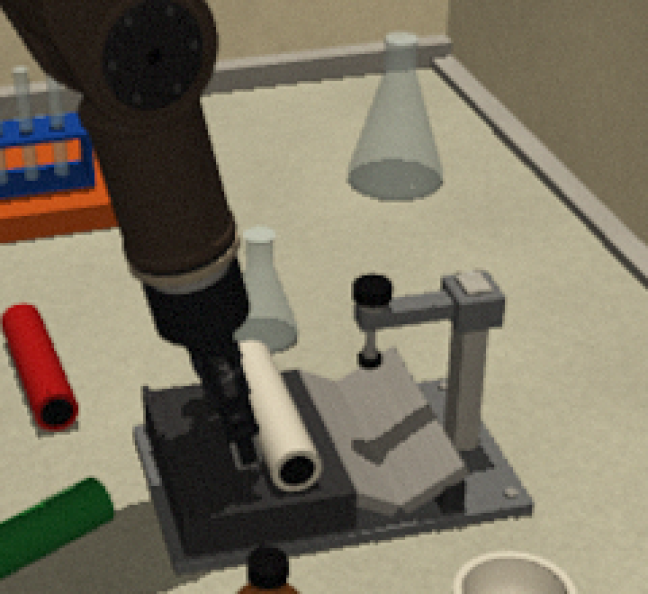

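Emit:
play_rows(
  moves=[
    [[-0.03, 0, 0.0065], [0, 0, 0]],
    [[-0.06, 0, 0.013], [0, 0, 0]],
    [[-0.09, 0, 0.019], [0, 0, 0]],
    [[-0.12, 0, 0.0255], [0, 0, 0]],
    [[-0.15, 0, 0.032], [0, 0, 0]],
    [[-0.18, 0, 0.038], [0, 0, 0]],
    [[-0.21, 0, 0.045], [0, 0, 0]],
    [[-0.24, 0, 0.051], [0, 0, 0]],
    [[-0.265, 0, 0.056], [0, 0, 0]],
    [[-0.28, 0, 0.06], [0, 0, 0]],
  ],
)

```text
time: 5.6
ee_pos: [569.7, 120.2, 67.3]
tcp_rot: [0.105, 0.017, 0.994, -0.001]
ft_force: [0.6, 0.4, -0.1]
grip_width: 85.4
```

```bash
python3 look.py 4; python3 go.py -62 3.5 66 12
```

```text
top 961 tube X,ang,Z [-4.7256e+01 -5.0000e-03  7.0634e+01] res 1.11 Y [-73.4  82.9]
side 922 tube X,ang,Z [-30.014   0.111  69.824] res 10.01 Y [-86.3  84.2]
t 5.7 tcp stand [-79.    3.6  67.3] ft [ 0.52 -0.1  -0.5 ]
t 5.7 cur stand [-79.    3.6  67.3] ft [ 0.52 -0.1  -0.5 ] w 85.5
shift [-0.136  -0.0008  0.0397] turn [ 0.0005  0.0001 -0.0001] world target [586.5 119.5  66. ]
```

View pics/side4.png

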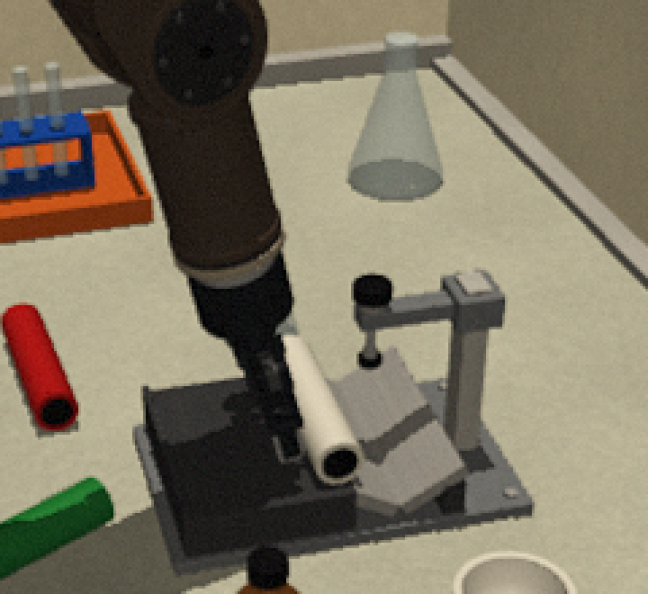

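Emit:
play_rows(
  moves=[
    [[-0.025, 0, 0.0053], [0, 0, 0]],
    [[-0.05, 0, 0.0106], [0, 0, 0]],
    [[-0.075, 0, 0.016], [0, 0, 0]],
    [[-0.1, 0, 0.021], [0, 0, 0]],
    [[-0.125, 0, 0.0266], [0, 0, 0]],
    [[-0.135, 0, 0.0287], [0, 0, 0]],
    [[-0.125, 0, 0.0266], [0, 0, 0]],
    [[-0.05, 0, 0.0106], [0, 0, 0]],
    [[0.05, 0, -0.0106], [0, 0, 0]],
    [[0.1, 0, -0.021], [0, 0, 0]],
  ],
)

```text
time: 6.7
ee_pos: [555.1, 120.6, 67.0]
tcp_rot: [0.104, 0.016, 0.994, -0.001]
ft_force: [0.3, -0.0, 0.1]
grip_width: 85.1
```

```bash
python3 look.py 5; python3 go.py -100 3.5 150 12
```

```text
top 691 tube X,ang,Z [-3.1500e-01  3.0000e-03  5.3071e+01] res 1.3 Y [-73.9  83.1]
side 993 tube X,ang,Z [ 2.4500e-01 -1.3000e-02  5.0897e+01] res 1.96 Y [-87.   87.9]
t 6.8 tcp stand [-92.9   3.7  67.2] ft [0.59 0.18 0.14]
t 6.8 cur stand [-92.9   3.7  67.2] ft [0.59 0.18 0.14] w 85.6
shift [-0.085  -0.0009 -0.6876] turn [ 0.0005 -0.0003  0.0001] world target [548.6 120.8 150. ]
```

View pics/side5.png

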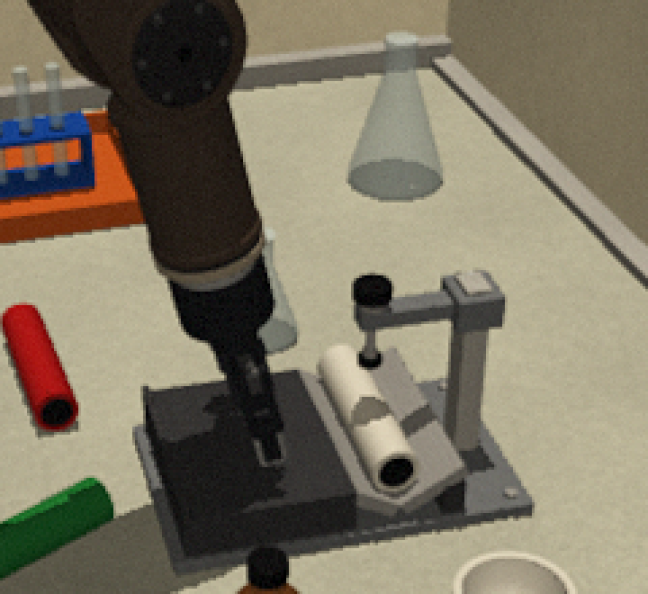

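```bash
python3 go.py -120 3 180 12; python3 go.py -60 0 220 0
```

```text
t 6.8 cur stand [-92.9   3.7  67.2] ft [0.59 0.18 0.14] w 85.6
shift [ 0.0263 -0.0046 -0.9667] turn [ 0.0005 -0.0003  0.0001] world target [528.6 121.  180. ]
t 6.8 cur stand [-92.9   3.7  67.2] ft [0.59 0.18 0.14] w 85.6
shift [-0.5319 -0.0294 -1.1893] turn [0.0005 0.0664 0.0002] world target [588.4 116.  220. ]
```

Emit:
play_rows(
  moves=[
    [[0.008, 0, -0.3], [0, 0, 0]],
    [[0.016, 0, -0.65], [0, 0, 0]],
    [[0.026, -0.005, -0.967], [0, 0, 0]],
    [[0.026, -0.005, -0.967], [0, 0, 0]],
  ],
)

```text
time: 7.2
ee_pos: [530.4, 121.7, 184.9]
tcp_rot: [0.108, 0.016, 0.994, 0.001]
ft_force: [1.4, 0.8, 0.6]
grip_width: 85.5
```

```bash
python3 go.py -60 0 235 0
```

```text
t 7.2 cur stand [-118.2    3.8  184.9] ft [1.41 0.76 0.63] w 85.5
shift [-0.5634 -0.0297 -0.3045] turn [0.0017 0.0686 0.0001] world target [588.4 116.  235. ]
```

Emit:
play_rows(
  moves=[
    [[-0.1, -0.01, -0.2], [0, 0.03, 0]],
    [[-0.35, -0.02, -0.28], [0.001, 0.05, 0]],
    [[-0.56, -0.03, -0.3045], [0.0017, 0.0686, 0]],
    [[-0.5634, -0.03, -0.3045], [0.0017, 0.0686, 0]],
    [[-0.5634, -0.03, -0.3045], [0.0017, 0.0686, 0]],
  ],
  hand=1,
  force=20,
)

```text
time: 7.7
ee_pos: [588.6, 115.5, 233.9]
tcp_rot: [-0.0, 0.017, 1.0, -0.0]
ft_force: [0.4, -0.6, -0.1]
grip_width: 12.3
```

```bash
python3 look.py 6; python3 go.py 0 0 235 0
```

```text
top 255 tube X,ang,Z [1.6810e+00 2.6000e-02 5.3076e+01] res 1.14 Y [-74.1 -35.1]
side 944 tube X,ang,Z [ 7.0200e-01 -2.5000e-02  5.0832e+01] res 2.01 Y [-86.2  87.2]
t 7.8 tcp stand [-61.3  -0.  234. ] ft [-1.    0.33 -0.66]
t 7.8 cur stand [-61.3  -0.  234. ] ft [-1.    0.33 -0.66] w 0.1
shift [-5.105e-01 -1.000e-04 -9.500e-03] turn [-0.0002 -0.0005  0.0002] world target [648.4 114.  235. ]
```

View pics/side6.png

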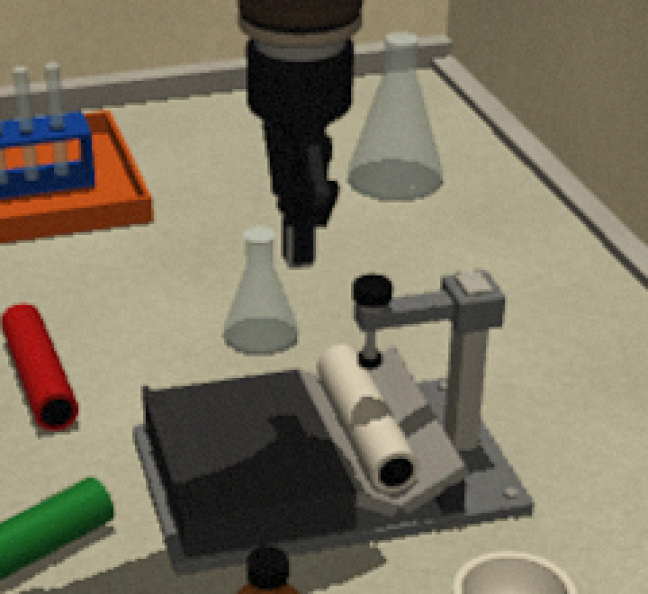

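Emit:
play_rows(
  moves=[
    [[-0.2, 0, 0], [0, 0, 0]],
    [[-0.4, 0, 0], [0, 0, 0]],
    [[-0.51, 0, 0.05], [0, 0, 0]],
    [[-0.51, 0, 0.09], [0, 0, 0]],
    [[-0.51, 0, 0.09], [0, 0, 0]],
    [[-0.51, 0, 0.09], [0, 0, 0]],
  ],
)

```text
time: 8.4
ee_pos: [647.0, 114.2, 222.7]
tcp_rot: [-0.002, 0.016, 1.0, -0.0]
ft_force: [0.2, -0.1, 0.0]
grip_width: -0.4
```

```bash
python3 go.py 0 0 200 0; python3 - <<'E'
from go import *
for k in("0","5","6"):
    d=np.load(f"pics/side{k}.npy"); Q=(cloud("side",d)-S0)@Rs
    m=(d>0)&(abs(Q[...,0])<14)&(abs(Q[...,1])<16)&(Q[...,2]>85)&(Q[...,2]<135)
    z=np.sort(Q[m][:,2]); print(k,len(z),z[:12].round(1))
s=[state()[0]['ft_force'][2] for _ in range(3)]; print(s)
E
```

```text
t 8.4 cur stand [-1.400e+00  2.000e-01  2.227e+02] ft [ 0.17 -0.13  0.03] w -0.4
shift [-0.0121 -0.0015  0.1891] turn [-0.0002 -0.001   0.0003] world target [648.4 114.  200. ]
0 80 [106.1 106.5 107.7 107.8 108.3 108.5 108.9 109.1 109.1 109.2 109.4 109.6]
5 81 [104.6 105.8 106.5 106.7 107.  107.6 108.  108.2 108.5 109.  109.1 109.1]
6 82 [105.4 105.8 106.7 107.3 107.9 108.1 108.6 109.  109.  109.1 109.1 109.4]
[np.float64(0.028161579873968987), np.float64(0.028161579873968987), np.float64(0.028161579873968987)]
```

Emit:
play_rows(
  moves=[
    [[-0.012, 0, 0.06], [0, 0, 0]],
    [[-0.012, 0, 0.11], [0, 0, 0]],
    [[-0.012, 0, 0.13], [0, 0, 0]],
    [[-0.012, 0, 0.15], [0, 0, 0]],
    [[-0.012, 0, 0.165], [0, 0, 0]],
    [[-0.012, 0, 0.18], [0, 0, 0]],
    [[-0.012, 0, 0.195], [0, 0, 0]],
    [[-0.012, 0, 0.21], [0, 0, 0]],
  ],
)

```text
time: 9.2
ee_pos: [648.0, 114.2, 198.1]
tcp_rot: [-0.002, 0.016, 1.0, -0.0]
ft_force: [-3.9, 0.2, 6.5]
grip_width: -0.1
```

Emit:
play_rows(
  moves=[
    [[0, 0, 0.02], [0, 0, 0]],
    [[0, 0, 0.04], [0, 0, 0]],
    [[0, 0, 0.06], [0, 0, 0]],
    [[0, 0, 0.08], [0, 0, 0]],
    [[0, 0, 0.1], [0, 0, 0]],
    [[0, 0, 0.12], [0, 0, 0]],
    [[0, 0, 0.14], [0, 0, 0]],
    [[0, 0, 0.155], [0, 0, 0]],
    [[0, 0, 0.165], [0, 0, 0]],
  ],
)

```text
time: 10.1
ee_pos: [648.0, 114.1, 179.0]
tcp_rot: [-0.001, 0.016, 1.0, 0.0]
ft_force: [-2.9, -0.9, 7.0]
grip_width: -0.1
```

```bash
python3 look.py 7; python3 go.py 0 0 170 0;python3 - <<'E'
from go import *
d=np.load(f"pics/side7.npy"); Q=(cloud("side",d)-S0)@Rs
m=(d>0)&(abs(Q[...,0])<11)&(abs(Q[...,1])<12)&(Q[...,2]>74)&(Q[...,2]<110)
z=np.sort(Q[m][:,2]); print(len(z),z[:12].round(1))
E
```

```text
top few 0
side 379 tube X,ang,Z [ 1.274e+00 -3.300e-02  5.049e+01] res 2.84 Y [-77.6  88. ]
t 10.2 tcp stand [-4.000e-01  1.000e-01  1.788e+02] ft [-2.18 -0.59  4.96]
t 10.2 cur stand [-4.000e-01  1.000e-01  1.788e+02] ft [-2.18 -0.59  4.96] w -0.1
shift [-0.0036 -0.0012  0.0736] turn [ 0.     -0.001   0.0003] world target [648.4 114.  170. ]
75 [74.5 80.  80.2 80.3 81.  81.4 81.7 81.7 82.1 82.8 83.3 83.3]
```

View pics/side7.png

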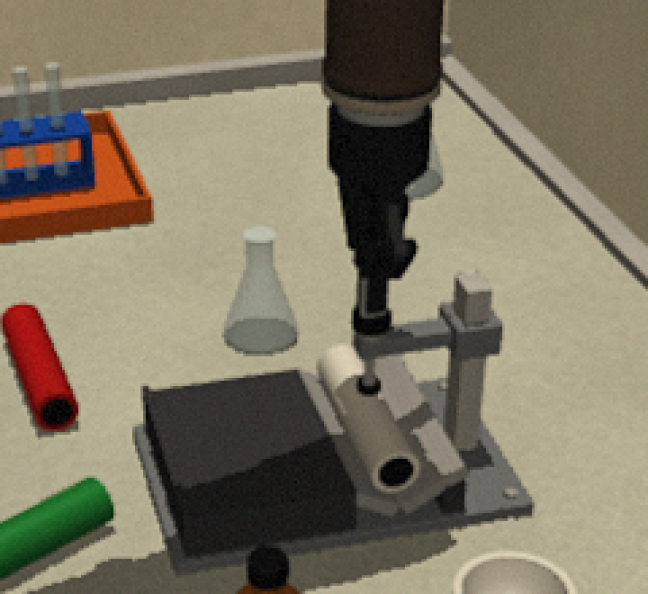

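Emit:
play_rows(
  moves=[
    [[0, 0, 0.01], [0, 0, 0]],
    [[0, 0, 0.02], [0, 0, 0]],
    [[0, 0, 0.03], [0, 0, 0]],
    [[0, 0, 0.04], [0, 0, 0]],
  ],
)

```text
time: 10.6
ee_pos: [648.0, 114.2, 174.8]
tcp_rot: [-0.001, 0.016, 1.0, 0.0]
ft_force: [-3.9, -0.4, 6.3]
grip_width: 0.1
```

Emit:
play_rows(
  moves=[
    [[0, 0, 0.01], [0, 0, 0]],
  ],
)

```text
time: 10.7
ee_pos: [648.0, 114.2, 174.2]
tcp_rot: [-0.001, 0.016, 1.0, 0.0]
ft_force: [-2.5, -0.1, 6.7]
grip_width: -0.1
```

Emit:
play_rows(
  moves=[
    [[0, 0, 0.01], [0, 0, 0]],
  ],
)

```text
time: 10.8
ee_pos: [648.0, 114.2, 173.7]
tcp_rot: [-0.001, 0.016, 1.0, 0.001]
ft_force: [-3.3, 0.4, 6.2]
grip_width: -0.3
```

Emit:
play_rows(
  moves=[
    [[0, 0, 0.01], [0, 0, 0]],
    [[0, 0, 0.016], [0, 0, 0]],
  ],
)

```text
time: 11.0
ee_pos: [648.0, 114.1, 172.5]
tcp_rot: [-0.001, 0.016, 1.0, 0.001]
ft_force: [-3.2, -0.5, 7.0]
grip_width: 0.4
```

Emit:
play_rows(
  moves=[
    [[0, 0, 0.01], [0, 0, 0]],
    [[0, 0, 0.015], [0, 0, 0]],
  ],
)

```text
time: 11.2
ee_pos: [648.0, 114.1, 171.5]
tcp_rot: [-0.001, 0.016, 1.0, 0.001]
ft_force: [-3.6, -0.7, 6.7]
grip_width: 0.1
```

Emit:
play_rows(
  moves=[
    [[0, 0, 0.01], [0, 0, 0]],
  ],
)

```text
time: 11.3
ee_pos: [648.0, 114.1, 171.0]
tcp_rot: [-0.001, 0.016, 1.0, 0.001]
ft_force: [-3.5, -0.1, 6.7]
grip_width: 0.1
```

Emit:
play_rows(
  moves=[
    [[0, 0, 0.01], [0, 0, 0]],
  ],
)

```text
time: 11.4
ee_pos: [647.9, 114.1, 170.5]
tcp_rot: [-0.0, 0.016, 1.0, 0.001]
ft_force: [-2.4, -0.4, 7.3]
grip_width: 0.2
```

Emit:
play_rows(
  moves=[
    [[0, 0, 0.01], [0, 0, 0]],
  ],
)

```text
time: 11.5
ee_pos: [647.9, 114.1, 170.0]
tcp_rot: [-0.0, 0.016, 1.0, 0.001]
ft_force: [-3.8, -0.2, 7.3]
grip_width: -0.2
```

Emit:
play_rows(
  moves=[
    [[0, 0, 0.01], [0, 0, 0]],
  ],
)

```text
time: 11.6
ee_pos: [647.9, 114.1, 169.7]
tcp_rot: [-0.0, 0.016, 1.0, 0.002]
ft_force: [-4.1, 0.3, 9.8]
grip_width: -0.1
```

Emit:
play_rows(
  moves=[
    [[0, 0, 0.01], [0, 0, 0]],
  ],
)

```text
time: 11.7
ee_pos: [647.9, 114.1, 169.5]
tcp_rot: [0.0, 0.016, 1.0, 0.002]
ft_force: [-4.7, -0.1, 10.1]
grip_width: -0.1
```

Emit:
play_rows(
  moves=[
    [[0, 0, 0.01], [0, 0, 0]],
  ],
)

```text
time: 11.8
ee_pos: [648.0, 114.1, 169.3]
tcp_rot: [0.0, 0.016, 1.0, 0.002]
ft_force: [-4.4, -0.9, 9.8]
grip_width: 0.3
```

Emit:
play_rows(
  moves=[
    [[0, 0, 0.015], [0, 0, 0]],
  ],
)

```text
time: 11.9
ee_pos: [647.9, 114.1, 168.8]
tcp_rot: [0.001, 0.016, 1.0, 0.002]
ft_force: [-5.2, -0.4, 12.6]
grip_width: -0.2
```

Emit:
play_rows(
  moves=[
    [[0, 0, 0.015], [0, 0, 0]],
  ],
)

```text
time: 12.0
ee_pos: [647.9, 114.1, 168.3]
tcp_rot: [0.001, 0.016, 1.0, 0.003]
ft_force: [-5.1, 0.1, 13.8]
grip_width: 0.0
```

Emit:
play_rows(
  moves=[
    [[0, 0, 0.015], [0, 0, 0]],
  ],
)

```text
time: 12.1
ee_pos: [647.9, 114.1, 167.9]
tcp_rot: [0.001, 0.016, 1.0, 0.003]
ft_force: [-6.2, -0.6, 13.5]
grip_width: 0.2
```

```bash
python3 go.py 0 0 230 0
```

```text
t 12.1 cur stand [ -0.5   0.  167.9] ft [-6.22 -0.63 13.47] w 0.2
shift [-0.0051  0.0026 -0.5172] turn [0.0018 0.0008 0.    ] world target [648.4 114.  230. ]
```

Emit:
play_rows(
  moves=[
    [[0, 0, -0.02], [0, 0, 0]],
    [[0, 0, -0.05], [0, 0, 0]],
    [[0, 0, -0.15], [0, 0, 0]],
    [[0, 0, -0.3], [0, 0, 0]],
    [[0, 0, -0.6], [0, 0, 0]],
    [[0.2, 0, -0.8], [0, 0, 0]],
    [[0.6, 0, -0.8], [0, 0, 0]],
    [[0.9, 0, -0.8], [0, 0, 0]],
    [[0.9, 0, -0.8], [0, 0, 0]],
  ],
)

```text
time: 13.0
ee_pos: [535.6, 117.4, 264.5]
tcp_rot: [0.0, 0.016, 1.0, 0.003]
ft_force: [-0.6, -0.1, 0.6]
grip_width: 0.1
```

```bash
python3 look.py 8; python3 - <<'E'
from go import *
for n in("top","side"):
    d=np.load(f"pics/{n}8.npy"); Q=(cloud(n,d)-S0)@Rs
    m=(d>0)&(abs(Q[...,0])<18)&(abs(Q[...,1])<18)&(Q[...,2]>135)&(Q[...,2]<170)
    print(n,m.sum(),np.median(Q[m],0).round(1), np.percentile(Q[m][:,2],95))
E
```

```text
top 425 tube X,ang,Z [-1.9800e-01 -2.0000e-03  5.3023e+01] res 1.01 Y [-74.   83.6]
side 896 tube X,ang,Z [-3.8000e-02 -1.8000e-02  5.0631e+01] res 2.03 Y [-86.3  87.3]
t 13.1 tcp stand [-108.7   -0.3  264.9] ft [0.75 0.37 1.02]
top 31 [  6.8  -9.1 145.8] 148.59142350245565
side 133 [ -2.1  -5.5 143.6] 146.46603944239422
```

View pics/side8.png

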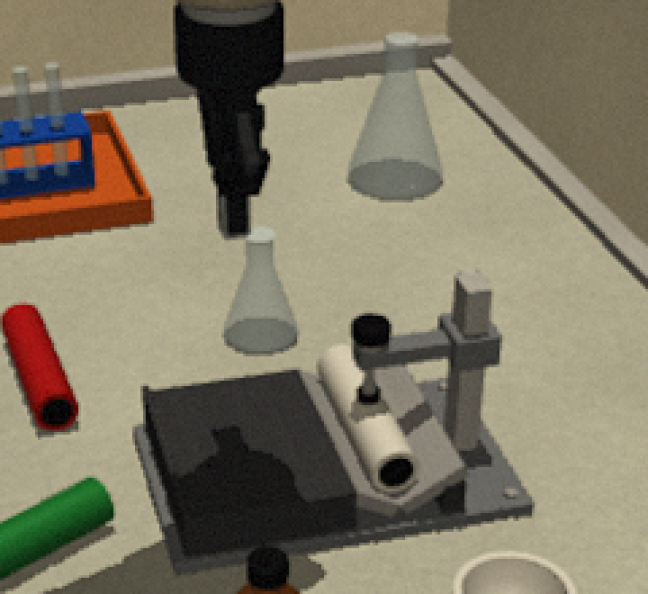

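View pics/top8.png

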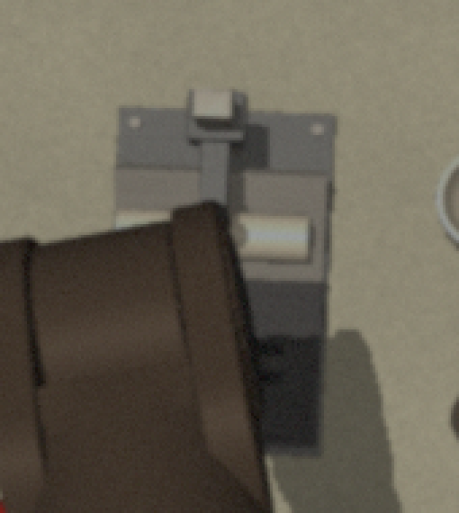

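Side view: the pad sits on the tube at about (370,395), the knob stayed down at about 146 mm, and the gripper is clear at about (235,230). The top view shows the tube still parallel in the vee.

```bash
python3 -c "
from rig import hand_in; print(hand_in())"
```

```text
the job is handed in; nothing more can be done
None
```

I rolled the tube into the vee, clamped it and handed the job in at about 13 s. No verdict was reported.

- **Tube:** I pushed it along the ledge with both open fingertips, without lifting it, until it rolled into the vee by itself. With the clamp still up, the top camera put it at x = −0.3 mm, about 4 mm off mid-width, 0.003 rad off parallel, and fully down.
- **Clamp:** I pressed the knob with the shut fingertips. The force stayed near 7 N until the pad touched, then rose to about 13.5 N. That puts roughly 6 to 7 N of pad force on the tube, inferred from the knob force and pad travel.
- **Last checks:** after backing off, the knob stayed at about 146 mm and the tube had not moved (x = −0.2 mm, angle −0.002 rad). The robot was clear of everything. I saw no movement of the flask or mortar, but did not measure any bystander at the end. The bottle was only partly in the final pictures.
- **Disagreement:** the side camera's fit of the tube's angle was noisier than the top camera's, at about −0.018 rad. It read up to −0.033 rad mid-press, when the view was partly blocked. Both are within the 0.04 rad limit. The two cameras also differ by about 2 mm in height, which is the calibration accuracy.

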